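# Hang the missing bracket of a spice rack and lay its shelf

### The job

The spice rack lacks one bracket: from the three spare ones in the wooden box take the one of the same arm length as the bracket already on the rack, stand it upright on the free worktop and let go, so that you can take it afresh with its back free. Push its hook tabs into the two top slots of the empty post, level with the fitted bracket, and press it down until it is fully home. Then lay the wooden shelf board flat across both brackets, its long side along the rack and its ends about even, down between the legs and the front lips; leave the other two brackets in the box and do not knock anything over.

Things in the scene. Friction and masses are not known exactly. Their poses are not given: they have to be found in the camera images.
- fitted_mid (a point): Centre of the leg of the grey metal L bracket fixed on the rack's left post. Axes: x from arm tip to post (rearwards), y to the rack's left, z up. Leg 24 (x) x 30 (y) x 90 mm high; this point is 45 mm above the underside. A spare bracket rightly hung on the right post has its leg's centre 160 mm to -y of here, at the same x and height and pointing the same way.
- rack: Fixed spice rack, grey metal posts on a wooden foot board 236 (y) x 130 x 18 mm that reaches 101 mm before the posts' front faces. Origin on the worktop midway between the two posts, in the plane of their front faces; axes as fitted_mid. Posts at y +80 (bracket fitted) and -80 mm (empty), 26 mm wide, 184 mm high. Fitted bracket's underside is 110 mm above the worktop.
- free_upper_slot (a point): Empty right post: middle of the lower edge of its top slot, on the front face; axes as fitted_mid. Front wall 5 mm thick; four slots 12 mm wide, 22 mm high, one every 32 mm; post's top 30 mm above here. The bracket belongs in this slot and the one below: its leg's back then lies on the front face, its underside 44 mm below here, its leg top 46 mm above.
- shelf_seat (a point): Where the shelf board's centre belongs: midway between the brackets, 8 mm above their arms, midway between legs and lips; axes as fitted_mid. Between the two brackets 130 mm are free for fingers before and behind the board.
- parts_box: Fixed plywood box 168 (x) x 116 (y) x 36 mm high, walls and floor 6 mm; origin at the centre of its underside. Three spare brackets stand in it side by side on their arms, in any order, 34 mm apart along its y, legs to its +x, arm tips to -x. Only 4 mm lie between them: there they can be gripped only at the top of the leg, front and back.
- medium_mid (a point): The wanted spare bracket, like the fitted one (loose, about 150 g, stands by itself): centre of its leg, 45 mm above its underside; size and axes as fitted_mid. From the leg's foot (leg 24 x 30 x 90 mm) an arm 14 mm thick runs to -x, ending in a lip 8 mm thick that stands 10 mm above the arm; 66 mm lie between leg and lip; whole length 98 mm.
- medium_tab (a point): On the medium bracket: where its upper tab's neck leaves the leg's back (underside of the neck, 44 mm above the bracket's underside); a second tab sits 32 mm lower. Tabs 8 mm wide, 12 mm out, necks 8 mm high, each with a hook hanging 8 mm down. They pass the slots 8 to 14 mm above the final height; pushed in to the leg, then straight down. Leg's top 38 mm has no tab.
- short_mid (a point): Spare bracket with a shorter arm (46 mm between leg and lip, whole length 78 mm), else the same; stays in the box. Point and axes as medium_mid.
- long_mid (a point): Spare bracket with a longer arm (90 mm between leg and lip, whole length 122 mm), else the same; stays in the box. Point and axes as medium_mid.
- board_mid (a point): Centre of the loose light wood shelf board 60 (x) x 200 (y) x 16 mm (z), about 130 g; it lies flat on the worktop at the start. It fits between legs and lips with 3 mm to spare on each side.
- tin: Small food tin 75 mm wide, 58 mm high that stands on the rack's foot board, under the brackets; origin at the centre of its underside. Bystander.
- spice_a: Spice jar 42 mm wide, 96 mm high behind the box; origin at the centre of its underside. Bystander.
- spice_b: Spice jar 42 mm wide, 96 mm high behind the box; origin at the centre of its underside. Bystander.
- candle: Candle in a glass, 76 mm wide, 90 mm high, to the left; origin at the centre of its underside. Bystander.

How it is judged:
On the way, in this order (a step that is already met when the one before it is completed fails the run):
1. the medium bracket stands upright on the worktop, out of the box, and nothing holds it (height (world z) of medium_mid below 0.048 m and angle between medium_mid's own z axis and vertical below 0.06 rad and contact force between bracket_medium and the fingers below 0.05 N), for 0.2 s.
2. the medium bracket is hooked in the two top slots of the right post, fully down (x of medium_mid in the frame of fitted_mid between -0.003 and 0.003 m and y of medium_mid in the frame of fitted_mid between -0.1635 and -0.1565 m and z of medium_mid in the frame of fitted_mid between -0.003 and 0.003 m and angle between the x axis of medium_mid and the x axis of fitted_mid, either way round below 0.06 rad and angle between medium_mid's own z axis and vertical below 0.05 rad), for 0.3 s.
At the end, for the whole second after the job is handed in: Medium bracket hooked in the right post's two top slots: within 3 mm of the fitted one's height, 3 mm of the post's face and middle, straight within 3 degrees. Board flat on both arms between legs and lips, parallel to the rack, centred within 20 mm; all released and at rest (all of step 2 and x of board_mid in the frame of shelf_seat between -0.006 and 0.006 m and y of board_mid in the frame of shelf_seat between -0.02 and 0.02 m and z of board_mid in the frame of shelf_seat between -0.004 and 0.003 m and angle between the y axis of board_mid and the y axis of shelf_seat, either way round below 0.06 rad and angle between board_mid's own x axis and vertical between 1.51 and 1.63 rad and linear speed of each of shelf_board, bracket_medium below 0.01 m/s); the robot touches nothing.
It fails at once if one of the other two brackets is moved more than 4 cm or lifted out of the box (distance of any of short_mid, long_mid from where it was at the start of the episode above 0.04 m).
It fails at once if a bystander is knocked over (angle between any of tin, spice_a, spice_b, candle's own z axis and vertical above 0.5 rad).
It also fails if it takes over 72 s, if anything falls off the work surface, if the arm or the gripper's body presses on something with over 40 N, if the wrist force passes 120 N, or if a joint passes its speed limit or range.

### The arm

A 6-joint arm with a two-finger parallel gripper is mounted at the origin on a cart in front of the work surface, level with it; the furniture and walls round the work are solid. World frame = base frame: x ahead of the robot, y to its left, z up, the work surface at z = 0. Lengths are in m, angles in rad, forces in N, time in s.
With the tool pointing down it reaches from about 0.3 to 1 m from the base axis. Payload 5.1 kg.
Tool frame: the origin (TCP) lies at the very end of the fingers, on their centre line; the grasp point (between the pads) lies 19 mm behind it; z points along the fingers, y is the line along which they close (so a half turn about z gives the same grasp; the last joint's range is limited). The gripper opens to 95 mm and grips with 3 to 60 N. Pads are 20 mm wide; open, the fingers measure 119 mm over their backs; the gripper's body (75 mm by 180 mm) begins 59 mm behind the grasp point.
Start: joints at [-1.42, 0.124, 1.65, -0, 1.367, -0.083], TCP at [0.151, -0.632, 0.215] pointing down, gripper open.
Joint ranges: [-2.61, 2.61], [-1.02, 2.33], [0.03, 2.71], [-1.35, 4.49], [0.32, 2.68], [-2.91, 2.91]. Speed limits (rad/s): [2.57, 2.57, 3.14, 3.14, 3.14, 3.14].

### API

Orientations are given as a unit quaternion [x, y, z, w].
In Python, from workcell import sense, snapshot, camera_info, sign_off, find_in, spot_point gives the robot as it stands.
- The arm moves only by the tool jog_arm, never from a script. Its argument "steps" is a list of rows, each an object of numbers: "x", "y", "z": the shift along the tool's x, y, z in cm; "yaw": the turn about the tool's z in rad. In form: [{"x": .., "y": .., "z": .., "yaw": ..}, ...]. A call has exactly 5 rows; each row is the pose to reach, as a shift and turn from the pose commanded when the call began, along the tool's axes at that moment; what a row does not reach only later rows make up. A row lasts 1/10 s, in which the tool goes at most 50 mm and 8.59 degrees, less where a joint would pass 70% of its speed; a pose out of reach is approached as far as the arm can. A call with a gripper value outside its range is refused whole. "claw" is the finger opening in cm, from 0 to 9.51, set as the call begins (left out, the last holds). The fingers move at their own pace and stop on an object; "newtons" is the grip in N (left out, the last holds). Time passes only in rows, so rows that repeat a pose let the fingers close, or fill a call up. It gives the time, the measured TCP pose, the force, the opening and the grip force at its end, in the units of the state.
- sense(): the state, without advancing time (a new reading comes with each control period).
- snapshot(name): name is "scene" or "top" or "wrist"; returns the picture (400x640x3 uint8, red, green, blue); there is no depth.
- camera_info(name): a dict with "fx", "fy", "cx", "cy" (pixels), "world_from_camera" (4x4, takes a point from camera to world coordinates); the wrist camera has in their place "hand_eye" (4x4, takes a point from camera to tool coordinates, whose origin is the TCP and whose axes are the flange's). Camera axes: x right, y down, z forward; pixel columns grow to the right and rows downward; lengths in m; the calibration is good to about 2 mm. The wrist camera is an equidistant fisheye: a pixel r from the principal point sees the ray r / f radians off the axis. A picture is of the moment at which its call begins: read the wrist's pose just before it. camera_info takes no time and is no camera call.
- sign_off(): hands the job in; it is judged then, once.
Trained networks look in the newest picture that a camera, given by its name, has taken for a name from the list of things; names that differ only in an ending like _2 or _b are one class to them, and where a whole thing is asked for, a point or a joint stands for the part that bears it (a point fixed in the world has none). Each returns a list of dicts, best first, with "conf" (0 to 1); they miss things now and then, are a little off and sometimes report something else, mostly with a low value. They report only what shows in the picture. A call takes as long as a camera call.
- find_in(target, camera): "box" ([left, top, right, bottom] in pixels, round what is visible of it).
- spot_point(target, camera): "xy" ([column, row] in pixels: a listed point, or the origin of a listed thing).
The state is a dict: "clock": time; "joint_pos": joint angles; "joint_velocities": joint speeds; "joint_efforts": joint torques, N m; "tcp_pos": TCP position; "ee_rot": TCP orientation; "wrist_force": force on the tool from outside, world axes, zero at the start; "wrist_torque": the same for the moment, N m; "grip_width": finger opening in m; "grip_force": force on a finger pad.
Only numpy, scipy, OpenCV 4.12 (cv2) and the standard library are available. Lean on these libraries where they do the work, as an engineer would, in place of code of your own. Each camera call takes 0.05 s, during which the arm holds its last target. There are 200 camera calls.

## Working session

There is one attempt and no reset: what is moved stays moved. The work goes in short steps, Python scripts to look and compute and a tool call to move; the robot and the scene stay as the last step left them, time stands still between calls to the robot, and variables do not carry over. Pictures are saved under pics/ and viewed, at most 12 in all, crops included, and the job is handed in when it is done.

Besides the shell and the picture viewer there is one more tool, called after "Call:" by a JSON object that holds its "op" and its "data". jog_arm: Moves the arm, as the interface text tells. Its arguments: {"type":"object","properties":{"steps":{"type":"array"},"claw":{"type":"number"},"newtons":{"type":"number"}},"required":["steps"]}

```bash
ls; mkdir -p pics; cat > h.py <<'E'
import numpy as np, cv2
from workcell import *
from scipy.spatial.transform import Rotation as R
def ray(cam,uv,st=None):
    c=camera_info(cam); u=(uv[0]-c['cx'])/c['fx']; v=(uv[1]-c['cy'])/c['fy']
    if 'hand_eye' in c:
        r=np.hypot(u,v); d=np.array([u/r*np.sin(r),v/r*np.sin(r),np.cos(r)]) if r>1e-9 else np.array([0,0,1.])
        T=np.eye(4); T[:3,:3]=R.from_quat(st['ee_rot']).as_matrix(); T[:3,3]=st['tcp_pos']; M=T@np.array(c['hand_eye'])
    else:
        d=np.array([u,v,1]); M=np.array(c['world_from_camera'])
    d=M[:3,:3]@d; return M[:3,3],d/np.linalg.norm(d)
def onz(cam,uv,z,st=None):
    o,d=ray(cam,uv,st); return o+d*(z-o[2])/d[2]
def tri(rays):
    A=0;b=0
    for o,d in rays:
        P=np.eye(3)-np.outer(d,d); A=A+P; b=b+P@o
    x=np.linalg.solve(A,b); return x,[round(1000*float(np.linalg.norm((np.eye(3)-np.outer(d,d))@(x-o))),1) for o,d in rays]
def shot(cam,name=None):
    st=sense(); im=snapshot(cam)
    if name: cv2.imwrite('pics/'+name,np.array(im)[:,:,::-1])
    return st,im
E
cat > a.py <<'E'
from h import *
np.set_printoptions(precision=4,suppress=True)
for c in('scene','top'):
    shot(c,c+'0.png'); print(c,np.array(camera_info(c)['world_from_camera']),camera_info(c)['fx'])
print(camera_info('wrist'))
names='fitted_mid rack free_upper_slot shelf_seat parts_box medium_mid medium_tab short_mid long_mid board_mid tin spice_a candle'.split()
for n in names:
    for c in('scene','top'):
        print(n,c,[(np.round(k['xy'],1).tolist(),round(k['conf'],2)) for k in spot_point(n,c)][:3])
print(sense()['clock'])
E
python3 a.py
```

```text
pics
scene [[-0.8848 -0.3409  0.3177  0.1613]
 [-0.4659  0.6602 -0.5891  0.6857]
 [-0.009  -0.6693 -0.743   1.0943]
 [ 0.      0.      0.      1.    ]] 496.1393794783684
top [[ 0.0298 -0.9848  0.171   0.3837]
 [-0.9995 -0.0309 -0.0036 -0.0656]
 [ 0.0089 -0.1708 -0.9853  1.1509]
 [ 0.      0.      0.      1.    ]] 360.9220196414874
{'fx': 309.70691628693146, 'fy': 309.70691628693146, 'cx': 323.262963977823, 'cy': 197.9984814035288, 'hand_eye': array([[-0.0002, -0.9704, -0.2413,  0.0677],
       [ 1.    , -0.0003,  0.0002,  0.0009],
       [-0.0002, -0.2413,  0.9704, -0.1709],
       [ 0.    ,  0.    ,  0.    ,  1.    ]])}
fitted_mid scene [([287.0, 217.3], 0.86)]
fitted_mid top [([271.1, 179.4], 0.76), ([252.1, 254.7], 0.75)]
rack scene [([301.6, 233.8], 0.71), ([315.8, 175.0], 0.33), ([308.3, 251.8], 0.24)]
rack top [([300.8, 191.9], 0.81)]
free_upper_slot scene [([315.5, 173.8], 0.94)]
free_upper_slot top [([323.6, 181.0], 0.73)]
shelf_seat scene [([318.6, 211.3], 0.92)]
shelf_seat top [([296.9, 200.0], 0.58)]
parts_box scene [([392.1, 171.1], 0.84)]
parts_box top [([404.0, 230.4], 0.89)]
medium_mid scene [([370.8, 161.3], 0.88)]
medium_mid top [([396.3, 214.3], 0.62)]
medium_tab scene [([366.8, 159.0], 0.8)]
medium_tab top [([397.1, 206.9], 0.57)]
short_mid scene [([380.8, 150.8], 0.61)]
short_mid top [([418.5, 217.2], 0.56)]
long_mid scene [([380.2, 153.2], 0.81)]
long_mid top [([410.9, 218.7], 0.72), ([301.7, 191.1], 0.29)]
board_mid scene [([347.1, 306.0], 0.78)]
board_mid top [([249.9, 255.0], 0.94), ([284.4, 205.8], 0.5), ([408.3, 216.6], 0.18)]
tin scene [([308.2, 251.3], 0.85)]
tin top [([326.3, 183.0], 0.72), ([284.1, 203.8], 0.59)]
spice_a scene [([322.9, 171.2], 0.68), ([328.5, 150.9], 0.61)]
spice_a top [([398.7, 169.8], 0.75), ([373.0, 175.8], 0.58)]
candle scene [([264.0, 324.0], 0.79)]
candle top [([214.4, 209.0], 0.66)]
1.4
```

```bash
python3 - <<'E'
from h import *
np.set_printoptions(precision=4,suppress=True)
t=cv2.imread('pics/top0.png')[110:310,180:460]; cv2.imwrite('pics/t1.png',cv2.resize(t,None,fx=2.85,fy=2.85,interpolation=2))
s=cv2.imread('pics/scene0.png')[90:360,220:460]; cv2.imwrite('pics/s1.png',cv2.resize(s,None,fx=2.2,fy=2.2,interpolation=2))
P=dict(fitted=((287,217.3),(271.1,179.4)),rack=((301.6,233.8),(300.8,191.9)),slot=((315.5,173.8),(323.6,181)),seat=((318.6,211.3),(296.9,200)),box=((392.1,171.1),(404,230.4)),med=((370.8,161.3),(396.3,214.3)),tab=((366.8,159),(397.1,206.9)),short=((380.8,150.8),(418.5,217.2)),long=((380.2,153.2),(410.9,218.7)),board=((347.1,306),(249.9,255)),candle=((264,324),(214.4,209)))
for k,(a,b) in P.items():
    print(k,*tri([ray('scene',a),ray('top',b)]))
E
```

```text
fitted [0.6167 0.0591 0.1583] [4.0, 4.0]
rack [ 0.622  -0.0175 -0.0029] [1.8, 1.8]
slot [ 0.6149 -0.0879  0.1758] [1.6, 1.6]
seat [ 0.5671 -0.0138  0.1298] [1.9, 1.9]
box [ 0.4999 -0.3545 -0.001 ] [4.8, 4.8]
med [ 0.5504 -0.3167  0.0499] [2.2, 2.2]
tab [ 0.5699 -0.3209  0.0483] [2.0, 2.0]
short [ 0.5471 -0.3896  0.0335] [3.4, 3.4]
long [ 0.5386 -0.3612  0.0509] [2.8, 2.8]
board [0.4106 0.1325 0.0108] [0.9, 0.9]
candle [ 0.5613  0.2604 -0.0007] [6.8, 6.8]
```

View pics/t1.png

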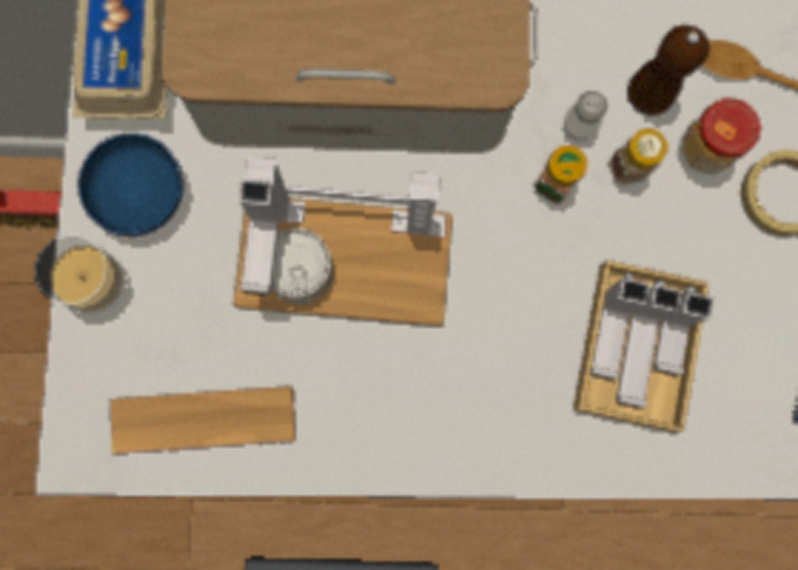

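View pics/s1.png

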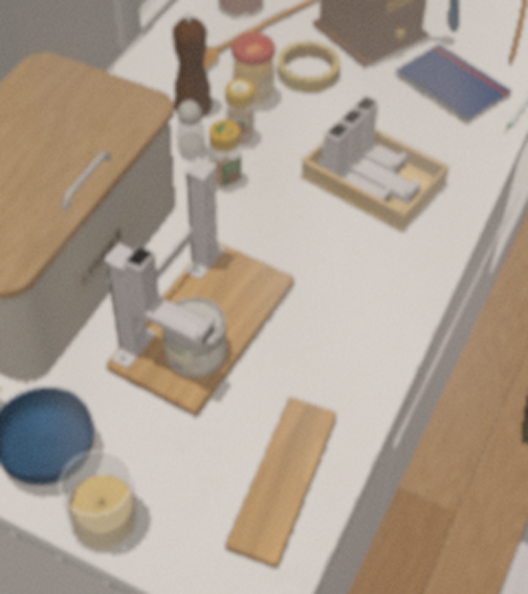

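```bash
cat >> h.py <<'E'
def yaw(st=None):
    st=st or sense(); y=R.from_quat(st['ee_rot']).as_matrix()[:,1]; return float(np.arctan2(y[1],y[0]))
def go(p,a,st=None):
    "shift (cm, tool axes) and turn to reach TCP p with tool y axis at heading a (mod pi)"
    st=st or sense(); M=R.from_quat(st['ee_rot']).as_matrix(); s=100*M.T@(np.array(p)-st['tcp_pos'])
    d=(a-yaw(st))*np.sign(M[2,2]); d=(d+np.pi/2)%np.pi-np.pi/2
    print('go',np.round(s,2),'yaw',round(d,3),'j6',round(st['joint_pos'][5],2),'t',round(st['clock'],2))
E
python3 - <<'E'
from h import *
s=sense(); print(R.from_quat(s['ee_rot']).as_matrix().round(3),yaw(s)); go([.50,-.34,.26],-.2)
E
```

```text
[[ 0.973  0.232 -0.   ]
 [ 0.232 -0.973  0.   ]
 [ 0.    -0.    -1.   ]] -1.336988378402023
go [ 40.76 -20.34  -4.54] yaw -1.137 j6 -0.08 t 1.4
```

Call:
{"op": "jog_arm", "data": {"steps": [{"x": 4.5,"y": -2,"z": -1,"yaw": -0.12},{"x": 9,"y": -4,"z": -2,"yaw": -0.24},{"x": 13.5,"y": -6,"z": -3,"yaw": -0.36},{"x": 18,"y": -8,"z": -4,"yaw": -0.48},{"x": 22,"y": -10,"z": -4.5,"yaw": -0.6}]}}

```text
clock: 1.9
tcp_pos: [0.3431, -0.483, 0.261]
ee_rot: [0.913, 0.407, 0.0, 0.001]
wrist_force: [0.8, -0.8, 1.5]
grip_width: 0.0953
grip_force: 0.0
```

```bash
python3 -c "
from h import *
s=sense();print(s['tcp_pos'],s['joint_pos']);go([.50,-.34,.26],-.2)"
```

```text
[ 0.34308766 -0.48299179  0.26104821] [-1.04387222e+00 -2.84936091e-02  1.73042194e+00  2.24646020e-04
  1.43759252e+00 -3.11902619e-01]
go [21.12  2.11  0.1 ] yaw -0.532 j6 -0.31 t 1.9
```

Call:
{"op": "jog_arm", "data": {"steps": [{"x": 4.5,"y": 0.4,"z": 0,"yaw": -0.11},{"x": 9,"y": 0.8,"z": 0,"yaw": -0.22},{"x": 13.5,"y": 1.2,"z": 0,"yaw": -0.33},{"x": 18,"y": 1.6,"z": 0,"yaw": -0.44},{"x": 21,"y": 2,"z": 0,"yaw": -0.53}]}}

```text
clock: 2.4
tcp_pos: [0.4991, -0.3397, 0.2599]
ee_rot: [0.774, 0.633, 0.0, 0.0]
wrist_force: [0.6, -0.7, 0.2]
grip_width: 0.095
grip_force: 0.0
```

```bash
cat > look.py <<'E'
import sys
from h import *
np.set_printoptions(precision=4,suppress=True)
nm=sys.argv[1]; st,_=shot('wrist',nm); print(st['clock'],st['tcp_pos'],yaw(st))
for a in sys.argv[2:]:
    n,z=a.split(':')
    for k in spot_point(n,'wrist')[:3]:
        print(n,np.round(k['xy'],1),round(k['conf'],2),onz('wrist',k['xy'],float(z),st))
E
python3 look.py w1.png medium_mid:.051 long_mid:.051 short_mid:.051 medium_tab:.05 parts_box:0
```

```text
2.4 [ 0.4991 -0.3397  0.2599] -0.20103433409790925
medium_mid [362.  156.3] 0.78 [ 0.5517 -0.3245  0.051 ]
long_mid [359.9 186.5] 0.78 [ 0.5424 -0.3616  0.051 ]
short_mid [326.1 179.6] 0.67 [ 0.5024 -0.3445  0.051 ]
short_mid [358.4 210.8] 0.6 [ 0.535  -0.3926  0.051 ]
medium_tab [369.  159.7] 0.96 [ 0.5597 -0.3305  0.05  ]
parts_box [325.9 179.3] 0.64 [ 0.5008 -0.3534  0.    ]
```

View pics/w1.png

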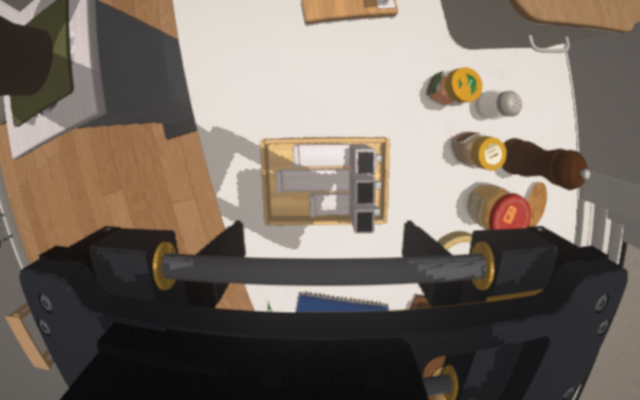

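```bash
python3 - <<'E'
from h import *
np.set_printoptions(precision=4,suppress=True)
st=sense(); im=cv2.imread('pics/w1.png'); g=im.max(2)[130:240,340:385]
n,l,s,c=cv2.connectedComponentsWithStats((g<60).astype(np.uint8))
P=[]
for i in range(1,n):
    if s[i,4]>40:
        uv=c[i]+[340,130]; p=onz('wrist',uv,.096,st); P.append(p); print(s[i],uv,p)
x=im.max(2)[150:172,345:385]; print(x[::2])
if len(P)>2:
    d=P[0]-P[-1]; print('yaw',np.arctan2(-d[0],d[1]),np.linalg.norm(d))
E
```

```text
[ 19  54  13  18 227] [364.8678 192.4317] [ 0.5404 -0.3624  0.096 ]
[ 18  84  13  16 197] [364.335  221.6396] [ 0.5339 -0.396   0.096 ]
[[174 162 159 152 134 119 113 112 114 128 154 181 191 189 187 188 190 189
  187 184 183 184 188 190 192 193 192 194 197 204 208 215 222 219 194 164
  141 122 116 125]
 [180 162 159 152 135 118 112 111 114 130 161 181 175 144 125 121 123 121
  118 111 108 112 118 126 129 131 129 137 163 188 198 200 210 212 197 170
  144 122 115 126]
 [179 161 158 151 135 119 111 110 114 133 164 190 178 128  82  72  72  72
   71  70  70  70  72  71  72  72  75  93 132 168 178 169 170 177 173 158
  140 122 115 130]
 [165 160 158 152 136 119 111 111 112 131 167 194 184 132  82  70  69  68
   68  69  69  69  69  69  69  68  71  84 119 158 178 179 188 196 194 181
  156 128 116 131]
 [160 157 155 149 133 118 111 110 113 131 160 179 165 119  79  68  68  68
   68  67  67  68  68  68  68  67  69  83 118 159 183 190 200 207 203 188
  158 129 117 132]
 [170 155 152 145 132 117 111 109 113 130 157 169 151 108  75  68  68  67
   67  68  67  68  67  68  67  68  71  86 124 165 185 1
[... 173 characters left out ...]
 194 175 158
  141 122 115 132]
 [151 148 146 140 128 117 110 110 112 129 155 164 142 102  75  66  67  65
   65  66  66  65  64  66  67  67  70  95 141 181 201 211 218 210 187 162
  141 122 116 132]
 [145 145 144 143 138 127 117 110 113 129 156 171 153 110  75  67  66  66
   66  66  65  66  66  66  65  67  70  93 137 176 197 210 222 222 202 167
  138 120 115 134]
 [141 141 141 140 137 132 121 113 113 129 156 170 155 111  76  66  65  64
   65  65  66  66  66  66  66  66  69  86 125 166 199 217 224 221 200 165
  136 119 115 131]
 [145 145 144 141 133 126 120 116 116 127 154 170 155 112  77  66  65  64
   65  67  66  66  66  66  66  66  70  87 128 170 203 223 226 216 190 160
  136 120 114 123]]
```

```bash
python3 -c "
from h import *
go([.5475,-.3285,.13],-.195)"
```

```text
go [ 2.45  4.68 12.96] yaw -0.014 j6 -0.48 t 2.7
```

Call:
{"op": "jog_arm", "data": {"steps": [{"x": 1.2,"y": 2.4,"z": 3,"yaw": 0},{"x": 2.4,"y": 4.7,"z": 6,"yaw": 0},{"x": 2.4,"y": 4.7,"z": 10,"yaw": 0},{"x": 2.4,"y": 4.7,"z": 13,"yaw": 0},{"x": 2.4,"y": 4.7,"z": 13,"yaw": 0}], "claw": 6}}

```text
clock: 3.2
tcp_pos: [0.5443, -0.3272, 0.1235]
ee_rot: [0.777, 0.629, -0.002, -0.005]
wrist_force: [-0.3, 0.4, -0.5]
grip_width: 0.0625
grip_force: 0.0
```

```bash
python3 look.py w2.png medium_mid:.051 medium_tab:.05 long_mid:.051; python3 - <<'E'
import cv2
t=cv2.imread('pics/w2.png')[60:300,200:500]; cv2.imwrite('pics/w2c.png',cv2.resize(t,None,fx=2,fy=2))
E
```

```text
3.2 [ 0.5443 -0.3272  0.1235] -0.20929503137678823
medium_mid [330.  203.4] 0.78 [ 0.5499 -0.3264  0.051 ]
medium_tab [343.6 203.2] 0.58 [ 0.5608 -0.3288  0.05  ]
long_mid [287.3 220.7] 0.28 [ 0.5122 -0.3337  0.051 ]
```

View pics/w2c.png

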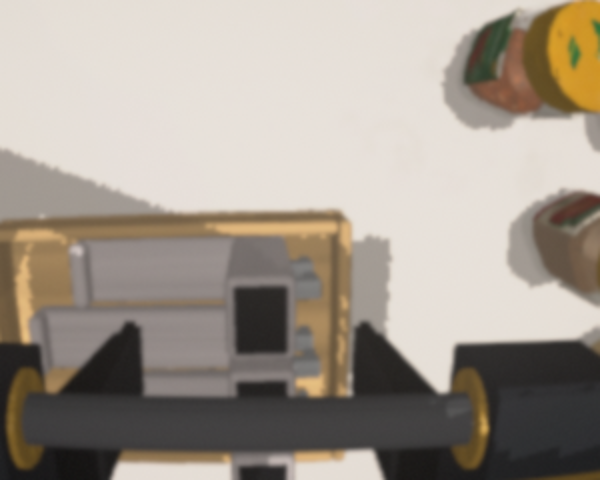

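```bash
python3 - <<'E'
from h import *
np.set_printoptions(precision=4,suppress=True)
st=sense(); print(st['tcp_pos'],R.from_quat(st['ee_rot']).as_matrix()[:,2])
# pose at picture time
s2=dict(tcp_pos=np.array([.5443,-.3272,.1235]),ee_rot=[.777,.629,-.002,-.005])
s2['ee_rot']=np.array(s2['ee_rot'])/np.linalg.norm(s2['ee_rot'])
for uv in((330.5,220),(316,200.5),(346,200.5),(345,237)): print(onz('wrist',uv,.096,s2),onz('wrist',uv,.096,st))
go([.5475,-.3285,.064],-.2)
E
```

```text
[ 0.5491 -0.3298  0.1326] [ 0.0034 -0.0025 -1.    ]
[ 0.5499 -0.3262  0.096 ] [ 0.5546 -0.332   0.096 ]
[ 0.5432 -0.311   0.096 ] [ 0.5477 -0.316   0.096 ]
[ 0.5627 -0.315   0.096 ] [ 0.568  -0.3203  0.096 ]
[ 0.5571 -0.3403  0.096 ] [ 0.5623 -0.3468  0.096 ]
go [ 0.11 -0.21  6.86] yaw -0.008 j6 -0.42 t 3.4
```

Call:
{"op": "jog_arm", "data": {"steps": [{"z": 1},{"z": 3},{"z": 5},{"z": 6.5},{"z": 6.5}]}}

```text
$.steps[0]: bad value
```

Call:
{"op": "jog_arm", "data": {"steps": [{"z": 0},{"z": 0},{"z": 0},{"z": 0},{"z": 0}], "claw": 1, "newtons": 35}}

```text
$.steps[0]: bad value
```

Call:
{"op": "jog_arm", "data": {"steps": [{"x": 0,"y": 0,"z": 1,"yaw": 0},{"x": 0,"y": 0,"z": 3,"yaw": 0},{"x": 0,"y": 0,"z": 5,"yaw": 0},{"x": 0,"y": 0,"z": 6.5,"yaw": 0},{"x": 0,"y": 0,"z": 6.5,"yaw": 0}]}}

```text
clock: 3.9
tcp_pos: [0.547, -0.3273, 0.0623]
ee_rot: [0.776, 0.63, -0.001, -0.002]
wrist_force: [-1.5, 0.5, -0.2]
grip_width: 0.0602
grip_force: 0.0
```

Call:
{"op": "jog_arm", "data": {"steps": [{"x": 0,"y": 0,"z": 0,"yaw": 0},{"x": 0,"y": 0,"z": 0,"yaw": 0},{"x": 0,"y": 0,"z": 0,"yaw": 0},{"x": 0,"y": 0,"z": 0,"yaw": 0},{"x": 0,"y": 0,"z": 0,"yaw": 0}]}}

```text
clock: 4.4
tcp_pos: [0.5485, -0.3284, 0.0652]
ee_rot: [0.776, 0.63, 0.0, 0.0]
wrist_force: [-0.0, 0.2, 0.0]
grip_width: 0.0598
grip_force: 0.0
```

Call:
{"op": "jog_arm", "data": {"steps": [{"x": 0,"y": 0,"z": 0,"yaw": 0},{"x": 0,"y": 0,"z": 0,"yaw": 0},{"x": 0,"y": 0,"z": 0,"yaw": 0},{"x": 0,"y": 0,"z": 0,"yaw": 0},{"x": 0,"y": 0,"z": 0,"yaw": 0}], "claw": 1, "newtons": 35}}

```text
clock: 4.9
tcp_pos: [0.5482, -0.3282, 0.0646]
ee_rot: [0.776, 0.63, -0.0, -0.0]
wrist_force: [0.5, 0.6, -0.4]
grip_width: 0.0257
grip_force: 0.0
```

Call:
{"op": "jog_arm", "data": {"steps": [{"x": 0,"y": 0,"z": 0,"yaw": 0},{"x": 0,"y": 0,"z": 0,"yaw": 0},{"x": 0,"y": 0,"z": 0,"yaw": 0},{"x": 0,"y": 0,"z": -0.5,"yaw": 0},{"x": 0,"y": 0,"z": -1.5,"yaw": 0}]}}

```text
clock: 5.4
tcp_pos: [0.5474, -0.3276, 0.0788]
ee_rot: [0.776, 0.63, -0.0, -0.001]
wrist_force: [-0.2, -0.5, -0.8]
grip_width: 0.024
grip_force: 34.9
```

Call:
{"op": "jog_arm", "data": {"steps": [{"x": 0,"y": 0,"z": -1.5,"yaw": 0},{"x": 0,"y": 0,"z": -3,"yaw": 0},{"x": 0,"y": 0,"z": -4.5,"yaw": 0},{"x": 0,"y": 0,"z": -5.5,"yaw": 0},{"x": 0,"y": 0,"z": -6,"yaw": 0}]}}

```text
clock: 5.9
tcp_pos: [0.549, -0.3287, 0.142]
ee_rot: [0.776, 0.63, 0.0, 0.001]
wrist_force: [1.2, 0.4, -0.9]
grip_width: 0.0235
grip_force: 34.9
```

```bash
python3 look.py w3.png medium_mid:.11 rack:0 free_upper_slot:.154; python3 -c "
from h import *
go([.46,-.17,.08],-.08)"
```

```text
5.9 [ 0.549  -0.3287  0.142 ] -0.20694672395347025
medium_mid [321.2 224.5] 0.87 [ 0.5478 -0.3312  0.11  ]
go [ 13.65 -11.85   5.93] yaw -0.127 j6 -0.42 t 6.1
```

```bash
python3 -c "
from h import *
go([.47,-.2,.10],-.08)"
```

```text
go [ 10.92 -10.25   3.92] yaw -0.127 j6 -0.42 t 6.1
```

Call:
{"op": "jog_arm", "data": {"steps": [{"x": 2,"y": -2,"z": 0,"yaw": -0.03},{"x": 5,"y": -5,"z": 0,"yaw": -0.06},{"x": 8,"y": -8,"z": 1,"yaw": -0.09},{"x": 10,"y": -9.5,"z": 2,"yaw": -0.12},{"x": 11,"y": -10.2,"z": 3,"yaw": -0.12}]}}

```text
clock: 6.6
tcp_pos: [0.4694, -0.1976, 0.108]
ee_rot: [0.737, 0.676, -0.0, -0.001]
wrist_force: [0.5, -0.3, -0.8]
grip_width: 0.0237
grip_force: 34.9
```

Call:
{"op": "jog_arm", "data": {"steps": [{"x": 0,"y": 0,"z": 1,"yaw": 0},{"x": 0,"y": 0,"z": 2,"yaw": 0},{"x": 0,"y": 0,"z": 2.5,"yaw": 0},{"x": 0,"y": 0,"z": 3,"yaw": 0},{"x": 0,"y": 0,"z": 3,"yaw": 0}]}}

```text
clock: 7.1
tcp_pos: [0.4709, -0.2, 0.0788]
ee_rot: [0.737, 0.675, -0.0, -0.001]
wrist_force: [-0.1, -0.1, -1.8]
grip_width: 0.0237
grip_force: 34.9
```

```bash
python3 look.py w4.png medium_mid:.061 medium_tab:.05 rack:0 fitted_mid:.155 free_upper_slot:.154;  python3 -c "
from h import *
go([.47,-.2,.0605],-.08); print(sense()['tcp_pos'])"
```

```text
7.1 [ 0.4709 -0.2     0.0788] -0.08780907214849146
medium_mid [320.3 226.2] 0.58 [ 0.4696 -0.199   0.061 ]
free_upper_slot [626.2  52.6] 0.81 [ 0.6206 -0.101   0.154 ]
go [-0.03 -0.14  1.97] yaw -0.007 j6 -0.42 t 7.4
[ 0.47141164 -0.1998112   0.08016495]
```

Call:
{"op": "jog_arm", "data": {"steps": [{"x": 0,"y": 0,"z": 0.7,"yaw": 0},{"x": 0,"y": 0,"z": 1.3,"yaw": 0},{"x": 0,"y": 0,"z": 1.8,"yaw": 0},{"x": 0,"y": 0,"z": 2.05,"yaw": 0},{"x": 0,"y": 0,"z": 2.05,"yaw": 0}]}}

```text
clock: 7.9
tcp_pos: [0.471, -0.1995, 0.0588]
ee_rot: [0.737, 0.676, -0.0, -0.0]
wrist_force: [-0.5, -0.2, -0.9]
grip_width: 0.0239
grip_force: 34.9
```

Call:
{"op": "jog_arm", "data": {"steps": [{"x": 0,"y": 0,"z": 0,"yaw": 0},{"x": 0,"y": 0,"z": 0,"yaw": 0},{"x": 0,"y": 0,"z": 0,"yaw": 0},{"x": 0,"y": 0,"z": 0,"yaw": 0},{"x": 0,"y": 0,"z": 0,"yaw": 0}]}}

```text
clock: 8.4
tcp_pos: [0.4711, -0.1996, 0.0592]
ee_rot: [0.737, 0.676, 0.0, 0.0]
wrist_force: [-0.5, -0.0, -1.8]
grip_width: 0.0239
grip_force: 34.9
```

Call:
{"op": "jog_arm", "data": {"steps": [{"x": 0,"y": 0,"z": 0.05,"yaw": 0},{"x": 0,"y": 0,"z": 0.1,"yaw": 0},{"x": 0,"y": 0,"z": 0.1,"yaw": 0},{"x": 0,"y": 0,"z": 0.1,"yaw": 0},{"x": 0,"y": 0,"z": 0.1,"yaw": 0}]}}

```text
clock: 8.9
tcp_pos: [0.4712, -0.1996, 0.0586]
ee_rot: [0.737, 0.676, 0.0, 0.0]
wrist_force: [-0.3, 1.0, 4.3]
grip_width: 0.0237
grip_force: 34.9
```

Call:
{"op": "jog_arm", "data": {"steps": [{"x": 0,"y": 0,"z": 0,"yaw": 0},{"x": 0,"y": 0,"z": 0,"yaw": 0},{"x": 0,"y": 0,"z": 0,"yaw": 0},{"x": 0,"y": 0,"z": 0,"yaw": 0},{"x": 0,"y": 0,"z": 0,"yaw": 0}], "claw": 6}}

```text
clock: 9.4
tcp_pos: [0.471, -0.1995, 0.058]
ee_rot: [0.737, 0.676, -0.0, -0.0]
wrist_force: [0.1, 0.8, 0.6]
grip_width: 0.0571
grip_force: 0.0
```

Call:
{"op": "jog_arm", "data": {"steps": [{"x": 0,"y": 0,"z": 0,"yaw": 0},{"x": 0,"y": 0,"z": 0,"yaw": 0},{"x": 0,"y": 0,"z": -2,"yaw": 0},{"x": 0,"y": 0,"z": -5,"yaw": 0},{"x": 0,"y": 0,"z": -8,"yaw": 0}]}}

```text
clock: 9.9
tcp_pos: [0.4706, -0.1993, 0.1385]
ee_rot: [0.737, 0.676, -0.0, -0.001]
wrist_force: [-0.1, -0.5, -0.5]
grip_width: 0.0598
grip_force: 0.0
```

Call:
{"op": "jog_arm", "data": {"steps": [{"x": 0,"y": 0,"z": -4,"yaw": 0},{"x": 0,"y": 0,"z": -8,"yaw": 0},{"x": 0,"y": 0,"z": -12,"yaw": 0},{"x": 0,"y": 0,"z": -12,"yaw": 0},{"x": 0,"y": 0,"z": -12,"yaw": 0}]}}

```text
clock: 10.4
tcp_pos: [0.4715, -0.1998, 0.2593]
ee_rot: [0.737, 0.676, 0.0, 0.001]
wrist_force: [1.1, 0.1, -1.1]
grip_width: 0.0598
grip_force: 0.0
```

```bash
python3 look.py w5.png medium_mid:.045 medium_tab:.044 rack:0 fitted_mid:.155 free_upper_slot:.154 shelf_seat:.132 board_mid:.008
```

```text
10.4 [ 0.4715 -0.1998  0.2593] -0.08694325193074656
medium_tab [333.7 176.2] 0.89 [ 0.4855 -0.2022  0.044 ]
rack [423.5  40.6] 0.97 [ 0.6318 -0.022   0.    ]
free_upper_slot [469.5  83.8] 0.92 [ 0.62   -0.1029  0.154 ]
shelf_seat [402.8   4.2] 0.6 [ 0.5677 -0.0166  0.132 ]
```

View pics/w5.png

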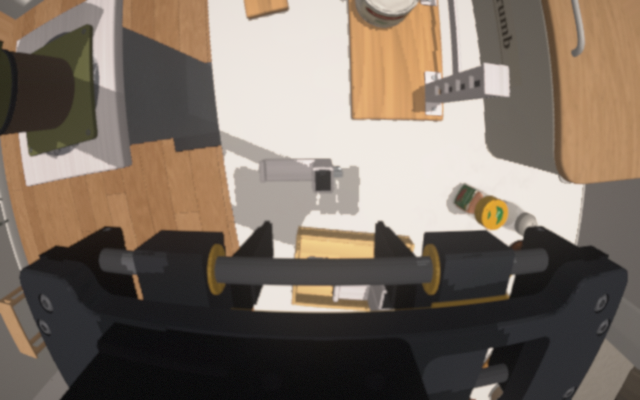

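```bash
python3 - <<'E'
from h import *
np.set_printoptions(precision=4,suppress=True)
st=dict(tcp_pos=np.array([.4715,-.1998,.2593]),ee_rot=R.from_quat([.737,.676,0,.0005]).as_quat())
for n,uv,z in(('legtop',(323,182),.09),('bbtop',(560,180),.18),('bbbot',(487,140),0),('posttop front',(483,82),.184),('foot fr',(351,119),.018),('foot rr',(442,120),.018),('foot front far',(347,0),.018)): print(n,onz('wrist',uv,z,st))
im=cv2.imread('pics/w5.png'); print(im.max(2)[170:196:3,305:345:2])
go([.469,-.2,.2],np.pi/2-.087)
E
```

```text
legtop [ 0.4718 -0.1995  0.09  ]
bbtop [ 0.7164 -0.1976  0.18  ]
bbbot [ 0.725 -0.171  0.   ]
posttop front [ 0.618  -0.1041  0.184 ]
foot fr [ 0.5147 -0.1318  0.018 ]
foot rr [ 0.6422 -0.1392  0.018 ]
foot front far [0.5246 0.0356 0.018 ]
[[168 167 167 159 176 169 148 118 105 107 111 115 135 177 158 132 130 143
  152 170]
 [162 162 162 153 139  96  65  65  70  69  66  62  67 130 144 140 142 142
  146 164]
 [160 160 160 153 139  94  61  60  61  61  60  61  68 130 145 142 143 146
  152 167]
 [154 154 154 147 139  92  60  60  59  59  61  60  67 130 157 178 185 176
  174 175]
 [170 170 170 161 144  99  61  59  60  60  61  60  67 127 156 194 228 188
  175 175]
 [173 172 172 162 147 107  60  59  58  58  60  59  66 128 157 175 213 189
  174 175]
 [172 174 172 165 147 104  59  58  61  61  60  61  66 126 154 173 197 182
  175 173]
 [173 172 173 171 156 135 128 127 125 127 125 126 128 142 162 173 173 173
  175 174]
 [173 173 172 173 172 173 205 205 172 169 170 169 168 169 172 183 188 175
  174 174]]
go [-0.08 -0.15  5.7 ] yaw -1.571 j6 -0.42 t 10.8
```

Call:
{"op": "jog_arm", "data": {"steps": [{"x": 0,"y": 0,"z": 1,"yaw": -0.14},{"x": 0,"y": 0,"z": 2,"yaw": -0.28},{"x": 0,"y": 0,"z": 3,"yaw": -0.42},{"x": 0,"y": 0,"z": 4,"yaw": -0.56},{"x": 0,"y": 0,"z": 5,"yaw": -0.7}], "claw": 7}}

```text
clock: 11.3
tcp_pos: [0.4709, -0.1995, 0.2074]
ee_rot: [0.458, 0.889, 0.0, -0.0]
wrist_force: [-0.1, -0.7, -0.7]
grip_width: 0.0697
grip_force: 0.0
```

Call:
{"op": "jog_arm", "data": {"steps": [{"x": 0,"y": 0,"z": 1,"yaw": -0.14},{"x": 0,"y": 0,"z": 2,"yaw": -0.28},{"x": 0,"y": 0,"z": 3,"yaw": -0.42},{"x": 0,"y": 0,"z": 3,"yaw": -0.56},{"x": 0,"y": 0,"z": 3,"yaw": -0.7}]}}

```text
clock: 11.8
tcp_pos: [0.4706, -0.1993, 0.1772]
ee_rot: [0.126, 0.992, 0.0, -0.001]
wrist_force: [0.0, 0.5, 0.2]
grip_width: 0.0703
grip_force: 0.0
```

Call:
{"op": "jog_arm", "data": {"steps": [{"x": 0,"y": 0,"z": 0,"yaw": -0.1},{"x": 0,"y": 0,"z": 0,"yaw": -0.17},{"x": 0,"y": 0,"z": 0,"yaw": -0.17},{"x": 0,"y": 0,"z": 0,"yaw": -0.17},{"x": 0,"y": 0,"z": 0,"yaw": -0.17}]}}

```text
clock: 12.3
tcp_pos: [0.471, -0.1995, 0.178]
ee_rot: [0.044, 0.999, 0.0, -0.0]
wrist_force: [0.3, 0.0, -0.1]
grip_width: 0.0701
grip_force: 0.0
```

```bash
python3 look.py w6.png medium_mid:.045 medium_tab:.044 rack:0 fitted_mid:.155 free_upper_slot:.154 shelf_seat:.132 board_mid:.008; python3 -c "
from h import *
go([.4695,-.1995,.17],np.pi/2-.087); print(sense()['tcp_pos'])"
```

```text
12.3 [ 0.471  -0.1995  0.178 ] 1.4820124085293878
medium_mid [328.4 191.3] 0.71 [ 0.473  -0.1954  0.045 ]
medium_tab [327.  203.7] 0.89 [ 0.486  -0.1979  0.044 ]
board_mid [561.3 118.9] 0.91 [0.407 0.13  0.008]
go [ 0.16 -0.01  0.82] yaw -0.001 j6 -1.99 t 12.7
[ 0.47108769 -0.19955782  0.17819923]
```

View pics/w6.png

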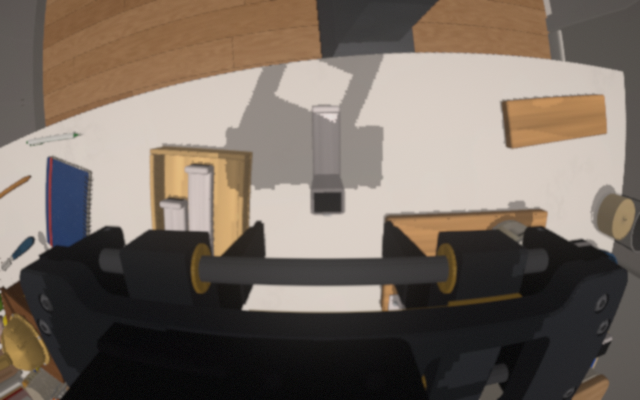

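Call:
{"op": "jog_arm", "data": {"steps": [{"x": 0.2,"y": 0.1,"z": 3,"yaw": 0},{"x": 0.2,"y": 0.1,"z": 6,"yaw": 0},{"x": 0.2,"y": 0.1,"z": 9,"yaw": 0},{"x": 0.2,"y": 0.1,"z": 12,"yaw": 0},{"x": 0.2,"y": 0.1,"z": 13.6,"yaw": 0}]}}

```text
clock: 13.2
tcp_pos: [0.4675, -0.1975, 0.0393]
ee_rot: [0.044, 0.999, 0.001, -0.002]
wrist_force: [-0.4, 0.7, 0.5]
grip_width: 0.0698
grip_force: 0.0
```

Call:
{"op": "jog_arm", "data": {"steps": [{"x": 0,"y": 0,"z": 0,"yaw": 0},{"x": 0,"y": 0,"z": 0,"yaw": 0},{"x": 0,"y": 0,"z": 0,"yaw": 0},{"x": 0,"y": 0,"z": 0,"yaw": 0},{"x": 0,"y": 0,"z": 0,"yaw": 0}], "claw": 2, "newtons": 40}}

```text
clock: 13.7
tcp_pos: [0.4699, -0.1988, 0.0434]
ee_rot: [0.044, 0.999, -0.0, 0.001]
wrist_force: [0.0, 1.1, 0.9]
grip_width: 0.0354
grip_force: 0.7
```

Call:
{"op": "jog_arm", "data": {"steps": [{"x": 0,"y": 0,"z": 0,"yaw": 0},{"x": 0,"y": 0,"z": 0,"yaw": 0},{"x": 0,"y": 0,"z": 0,"yaw": 0},{"x": 0,"y": 0,"z": 0,"yaw": 0},{"x": 0,"y": 0,"z": 0,"yaw": 0}]}}

```text
clock: 14.2
tcp_pos: [0.4697, -0.1986, 0.043]
ee_rot: [0.044, 0.999, -0.0, 0.001]
wrist_force: [-0.4, 1.6, 6.4]
grip_width: 0.0298
grip_force: 40.0
```

```bash
python3 - <<'E'
from h import *
np.set_printoptions(precision=4,suppress=True)
s=sense();print(s['tcp_pos'],yaw(s),s['grip_width'])
t=cv2.imread('pics/w5.png')[55:130,410:520]; cv2.imwrite('pics/w5c.png',cv2.resize(t,None,fx=7,fy=7,interpolation=2))
st,_=shot('wrist','w7.png')
for k in spot_point('medium_mid','wrist')[:1]: print(k,onz('wrist',k['xy'],.045,st))
E
```

```text
[ 0.4697 -0.1986  0.043 ] 1.4829761065435212 0.029785413811692512
{'xy': [324.4, 241.4], 'conf': 0.88} [ 0.4711 -0.1989  0.045 ]
```

View pics/w5c.png

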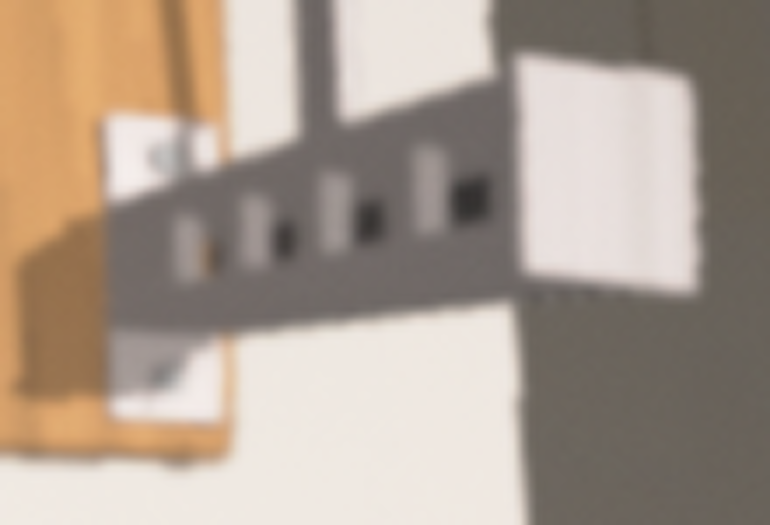

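```bash
python3 - <<'E'
from h import *
np.set_printoptions(precision=4,suppress=True)
st=dict(tcp_pos=np.array([.4715,-.1998,.2593]),ee_rot=R.from_quat([.737,.676,0,.0]).as_quat())
q=lambda x,y:(410+(x+.5)/7-.5,55+(y+.5)/7-.5)
e=np.array([.0007,-.0009,0])
for n,uv,z in(('topL',q(515,52),.184),('topR',q(520,273),.184),('slot',q(413,190),.154),('slot2',q(321,214),.122),('slot3',q(241,232),.09),('slot4',q(175,248),.058)): print(n,onz('wrist',uv,z,st)-e)
s=sense(); print(onz('wrist',(326,200),.09,dict(tcp_pos=[.471,-.1995,.178],ee_rot=R.from_quat([.044,.999,0,0]).as_quat())))
E
```

```text
topL [ 0.6181 -0.0848  0.184 ]
topR [ 0.616  -0.1129  0.184 ]
slot [ 0.6168 -0.0994  0.154 ]
slot2 [ 0.6169 -0.0995  0.122 ]
slot3 [ 0.6166 -0.0993  0.09  ]
slot4 [ 0.6167 -0.099   0.058 ]
[ 0.4704 -0.1979  0.09  ]
```

Call:
{"op": "jog_arm", "data": {"steps": [{"x": 0,"y": 0,"z": -1,"yaw": 0},{"x": 0,"y": 0,"z": -4,"yaw": 0},{"x": 0,"y": 0,"z": -8,"yaw": 0},{"x": 0,"y": 0,"z": -11,"yaw": -0.02},{"x": 0,"y": 0,"z": -12.5,"yaw": -0.02}], "newtons": 55}}

```text
clock: 14.8
tcp_pos: [0.4702, -0.1991, 0.1704]
ee_rot: [0.034, 0.999, -0.001, 0.002]
wrist_force: [0.7, -0.0, -1.1]
grip_width: 0.0292
grip_force: 55.0
```

Call:
{"op": "jog_arm", "data": {"steps": [{"x": -1.5,"y": 2,"z": 0,"yaw": 0},{"x": -3.5,"y": 4.5,"z": 0,"yaw": 0},{"x": -5,"y": 7,"z": 0,"yaw": 0},{"x": -6,"y": 9,"z": 0,"yaw": 0},{"x": -6,"y": 9.7,"z": 0,"yaw": 0}]}}

```text
clock: 15.3
tcp_pos: [0.5356, -0.104, 0.1658]
ee_rot: [0.033, 0.999, 0.0, -0.001]
wrist_force: [-0.0, 0.2, -1.6]
grip_width: 0.0297
grip_force: 55.0
```

Call:
{"op": "jog_arm", "data": {"steps": [{"x": 0,"y": 0,"z": 0,"yaw": 0},{"x": 0,"y": 0,"z": 0,"yaw": 0},{"x": 0,"y": 0,"z": 0,"yaw": 0},{"x": 0,"y": 0,"z": 0,"yaw": 0},{"x": 0,"y": 0,"z": 0,"yaw": 0}]}}

```text
clock: 15.8
tcp_pos: [0.5354, -0.1063, 0.1672]
ee_rot: [0.034, 0.999, -0.0, 0.0]
wrist_force: [-0.1, 0.7, -1.0]
grip_width: 0.0296
grip_force: 55.0
```

```bash
python3 - <<'E'
from h import *
np.set_printoptions(precision=4,suppress=True)
s=sense();print(s['tcp_pos'],yaw(s),s['grip_width'],s['wrist_force'])
go([.5733,-.0965,.164],np.pi/2-.065)
shot('scene','s2.png'); shot('top','t2.png')
for n in('medium_tab','free_upper_slot','medium_mid','fitted_mid'):
  a=spot_point(n,'scene')[:1];b=spot_point(n,'top')[:1];print(n,[(k['xy'],k['conf']) for k in a+b])
  if a and b: print(tri([ray('scene',a[0]['xy']),ray('top',b[0]['xy'])]))
t=cv2.imread('pics/s2.png')[110:270,240:400]; cv2.imwrite('pics/s2c.png',cv2.resize(t,None,fx=3.7,fy=3.7,interpolation=2))
E
```

```text
[ 0.5354 -0.1063  0.1672] 1.5019721104504398 0.0296258808164182 [-0.0994  0.7212 -1.0438]
go [-3.72  1.24  0.32] yaw -0.004 j6 -1.8 t 15.8
medium_tab [([340.5, 181.3], 0.91), ([328.8, 206.1], 0.71)]
(array([ 0.5486, -0.104 ,  0.1639]), [0.2, 0.2])
free_upper_slot [([317.6, 175.9], 0.58), ([266.4, 179.8], 0.36)]
(array([0.556 , 0.0436, 0.3274]), [23.0, 23.0])
medium_mid [([340.9, 182.8], 0.91), ([331.0, 212.9], 0.58)]
(array([ 0.5395, -0.1081,  0.1562]), [9.2, 9.2])
fitted_mid [([270.2, 181.8], 0.78)]
```

View pics/s2c.png

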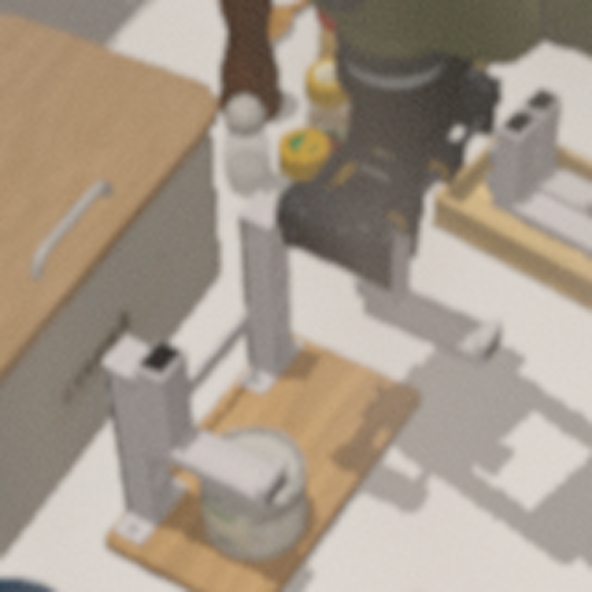

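Call:
{"op": "jog_arm", "data": {"steps": [{"x": -0.8,"y": 0.3,"z": 0.1,"yaw": 0},{"x": -2,"y": 0.7,"z": 0.2,"yaw": 0},{"x": -3,"y": 1,"z": 0.3,"yaw": 0},{"x": -3.7,"y": 1.2,"z": 0.3,"yaw": 0},{"x": -3.7,"y": 1.2,"z": 0.3,"yaw": 0}]}}

```text
clock: 16.8
tcp_pos: [0.5744, -0.0959, 0.164]
ee_rot: [0.033, 0.999, 0.0, -0.0]
wrist_force: [-0.7, 0.5, -1.3]
grip_width: 0.0296
grip_force: 55.0
```

Call:
{"op": "jog_arm", "data": {"steps": [{"x": 0,"y": 0,"z": 0,"yaw": 0},{"x": 0,"y": 0,"z": 0,"yaw": 0},{"x": 0,"y": 0,"z": 0,"yaw": 0},{"x": 0,"y": 0,"z": 0,"yaw": 0},{"x": 0,"y": 0,"z": 0,"yaw": 0}]}}

```text
clock: 17.3
tcp_pos: [0.5732, -0.0963, 0.1643]
ee_rot: [0.034, 0.999, -0.0, 0.0]
wrist_force: [-0.7, -0.5, -2.8]
grip_width: 0.0297
grip_force: 55.0
```

```bash
python3 - <<'E'
from h import *
np.set_printoptions(precision=4,suppress=True)
s=sense();print(s['tcp_pos'],yaw(s),s['wrist_force'],s['wrist_torque'])
go([.5733,-.0965,.164],np.pi/2-.065)
shot('scene','s3.png'); t=cv2.imread('pics/s3.png')[140:220,290:370]; cv2.imwrite('pics/s3c.png',cv2.resize(t,None,fx=7,fy=7,interpolation=2))
for n in('medium_tab','free_upper_slot'):
  print(n,[(k['xy'],k['conf']) for k in spot_point(n,'scene')[:1]])
M=np.linalg.inv(np.array(camera_info('scene')['world_from_camera'])); c=camera_info('scene')
def pr(p):
    q=M@np.r_[p,1]; return c['fx']*q[0]/q[2]+c['cx'],c['fy']*q[1]/q[2]+c['cy']
t=s['tcp_pos']; print('tab exp',pr(t+[.0134,-.0009,.001]),'slot exp',pr([.6167,-.0993,.154]))
E
```

```text
[ 0.5732 -0.0963  0.1643] 1.5028041375599164 [-0.6597 -0.4959 -2.8114] [ 0.1237 -0.1341  0.0302]
go [-0.01 -0.02  0.03] yaw -0.003 j6 -1.76 t 17.3
medium_tab [([325.7, 178.5], 0.94)]
free_upper_slot [([314.0, 174.9], 0.64)]
tab exp (np.float64(326.2962598773189), np.float64(177.75575067967222)) slot exp (np.float64(316.5975259642544), np.float64(176.4203194138367))
```

Call:
{"op": "jog_arm", "data": {"steps": [{"x": -0.6,"y": 0,"z": 0,"yaw": 0},{"x": -1.2,"y": 0,"z": 0,"yaw": 0},{"x": -1.8,"y": 0,"z": 0,"yaw": 0},{"x": -2.1,"y": 0,"z": 0,"yaw": 0},{"x": -2.1,"y": 0,"z": 0,"yaw": 0}]}}

```text
clock: 17.95
tcp_pos: [0.5948, -0.0976, 0.164]
ee_rot: [0.034, 0.999, 0.0, -0.0]
wrist_force: [0.2, 1.1, -1.3]
grip_width: 0.0295
grip_force: 55.0
```

Call:
{"op": "jog_arm", "data": {"steps": [{"x": -0.2,"y": 0,"z": 0,"yaw": 0},{"x": -0.4,"y": 0,"z": 0,"yaw": 0},{"x": -0.6,"y": 0,"z": 0,"yaw": 0},{"x": -0.6,"y": 0,"z": 0,"yaw": 0},{"x": -0.6,"y": 0,"z": 0,"yaw": 0}]}}

```text
clock: 18.45
tcp_pos: [0.6002, -0.098, 0.1642]
ee_rot: [0.034, 0.999, 0.0, -0.0]
wrist_force: [-0.5, -0.1, -1.6]
grip_width: 0.0298
grip_force: 55.0
```

Call:
{"op": "jog_arm", "data": {"steps": [{"x": -0.2,"y": 0,"z": 0,"yaw": 0},{"x": -0.4,"y": 0,"z": 0,"yaw": 0},{"x": -0.5,"y": 0,"z": 0,"yaw": 0},{"x": -0.5,"y": 0,"z": 0,"yaw": 0},{"x": -0.5,"y": 0,"z": 0,"yaw": 0}]}}

```text
clock: 18.95
tcp_pos: [0.6051, -0.0984, 0.1641]
ee_rot: [0.034, 0.999, 0.0, -0.0]
wrist_force: [-2.6, -0.6, -0.0]
grip_width: 0.0301
grip_force: 55.0
```

Call:
{"op": "jog_arm", "data": {"steps": [{"x": -0.1,"y": 0,"z": 0,"yaw": 0},{"x": -0.2,"y": 0,"z": 0,"yaw": 0},{"x": -0.2,"y": 0,"z": 0,"yaw": 0},{"x": -0.2,"y": 0,"z": 0,"yaw": 0},{"x": -0.2,"y": 0,"z": 0,"yaw": 0}]}}

```text
clock: 19.45
tcp_pos: [0.605, -0.0984, 0.1641]
ee_rot: [0.034, 0.999, 0.0, -0.003]
wrist_force: [-9.7, 0.5, 2.7]
grip_width: 0.0299
grip_force: 55.0
```

Call:
{"op": "jog_arm", "data": {"steps": [{"x": 0.1,"y": 0,"z": 0.1,"yaw": 0},{"x": 0.15,"y": 0,"z": 0.4,"yaw": 0},{"x": 0.15,"y": 0,"z": 0.7,"yaw": 0},{"x": 0.15,"y": 0,"z": 0.9,"yaw": 0},{"x": 0.15,"y": 0,"z": 0.9,"yaw": 0}]}}

```text
clock: 19.95
tcp_pos: [0.6051, -0.0983, 0.1544]
ee_rot: [0.034, 0.999, 0.0, -0.001]
wrist_force: [-4.3, -0.5, -0.5]
grip_width: 0.0297
grip_force: 55.0
```

Call:
{"op": "jog_arm", "data": {"steps": [{"x": 0,"y": 0,"z": 0.1,"yaw": 0},{"x": 0,"y": 0,"z": 0.2,"yaw": 0},{"x": 0,"y": 0,"z": 0.3,"yaw": 0},{"x": 0,"y": 0,"z": 0.3,"yaw": 0},{"x": 0,"y": 0,"z": 0.3,"yaw": 0}]}}

```text
clock: 20.45
tcp_pos: [0.605, -0.0983, 0.153]
ee_rot: [0.034, 0.999, 0.0, -0.001]
wrist_force: [-9.8, 0.9, 5.6]
grip_width: 0.0298
grip_force: 55.0
```

Call:
{"op": "jog_arm", "data": {"steps": [{"x": 0,"y": 0,"z": 0.1,"yaw": 0},{"x": 0,"y": 0,"z": 0.2,"yaw": 0},{"x": 0,"y": 0,"z": 0.3,"yaw": 0},{"x": 0,"y": 0,"z": 0.3,"yaw": 0},{"x": 0,"y": 0,"z": 0.3,"yaw": 0}]}}

```text
clock: 20.95
tcp_pos: [0.6051, -0.0983, 0.153]
ee_rot: [0.034, 0.999, -0.0, -0.001]
wrist_force: [-14.7, 3.5, 16.2]
grip_width: 0.0302
grip_force: 55.0
```

Call:
{"op": "jog_arm", "data": {"steps": [{"x": 0.2,"y": 0,"z": -0.45,"yaw": 0},{"x": 0.2,"y": 0,"z": -0.45,"yaw": 0},{"x": 0.2,"y": 0,"z": -0.45,"yaw": 0},{"x": 0.2,"y": 0,"z": -0.45,"yaw": 0},{"x": 0.2,"y": 0,"z": -0.45,"yaw": 0}], "claw": 5.5}}

```text
clock: 21.45
tcp_pos: [0.6037, -0.0983, 0.1531]
ee_rot: [0.034, 0.999, 0.0, -0.0]
wrist_force: [0.1, 0.1, 0.7]
grip_width: 0.0548
grip_force: 0.0
```

Call:
{"op": "jog_arm", "data": {"steps": [{"x": 0.2,"y": 0,"z": -1,"yaw": 0},{"x": 0.2,"y": 0,"z": -4,"yaw": 0},{"x": 0.2,"y": 0,"z": -8,"yaw": 0},{"x": 0.2,"y": 0,"z": -12,"yaw": 0},{"x": 2,"y": 0,"z": -14,"yaw": 0}]}}

```text
clock: 21.95
tcp_pos: [0.5858, -0.0974, 0.299]
ee_rot: [0.034, 0.999, -0.001, 0.003]
wrist_force: [0.3, -0.7, 0.0]
grip_width: 0.0551
grip_force: 0.0
```

```bash
python3 - <<'E'
from h import *
np.set_printoptions(precision=4,suppress=True)
s=sense();print(s['tcp_pos'],yaw(s),s['wrist_force'])
shot('top','t4.png')
print([(k['xy'],k['conf']) for k in spot_point('board_mid','top')[:2]],[onz('top',k['xy'],.008) for k in spot_point('board_mid','top')[:2]])
# board outline in first top image
im=cv2.imread('pics/top0.png'); 
for nm in('top0','t4'):
  im=cv2.imread(f'pics/{nm}.png'); h=cv2.cvtColor(im,cv2.COLOR_BGR2HSV)[235:280,205:300]
  m=(h[...,1]>80).astype(np.uint8); n,l,st,c=cv2.connectedComponentsWithStats(m); i=1+np.argmax(st[1:,4])
  pts=np.argwhere(l==i)[:,::-1].astype(np.float32); r=cv2.minAreaRect(pts); b=cv2.boxPoints(r)+[205,235]
  w=np.array([onz('top',p,.016) for p in b]); print(nm,w.mean(0),[np.linalg.norm(w[k]-w[k-1]) for k in (0,1)],[np.arctan2(*(w[k]-w[k-1])[[1,0]]) for k in(0,1)])
go([.407,.13,.2],np.pi/2-.06)
E
```

```text
[ 0.5858 -0.0974  0.299 ] 1.5032249868957612 [ 0.3056 -0.6753  0.0237]
[([250.4, 252.4], 0.57)] [array([0.4196, 0.1322, 0.008 ])]
top0 [0.4058 0.1296 0.016 ] [np.float64(0.0585599588375209), np.float64(0.19987381971703708)] [np.float64(0.1451706695003305), np.float64(-1.4718247294562323)]
t4 [0.4067 0.1032 0.016 ] [np.float64(0.13528450011588153), np.float64(0.25079561605598477)] [np.float64(0.07575382159525304), np.float64(-1.5402135893922793)]
go [19.3  21.46  9.53] yaw -0.008 j6 -1.76 t 22.1
```

Call:
{"op": "jog_arm", "data": {"steps": [{"x": 2,"y": 2,"z": 0,"yaw": 0.14},{"x": 4,"y": 4.2,"z": 1,"yaw": 0.28},{"x": 6,"y": 6.4,"z": 2,"yaw": 0.42},{"x": 8,"y": 8.6,"z": 3,"yaw": 0.56},{"x": 10,"y": 10.7,"z": 4,"yaw": 0.7}], "claw": 8.5}}

```text
clock: 22.6
tcp_pos: [0.4898, 0.0175, 0.2507]
ee_rot: [0.377, 0.926, -0.0, -0.002]
wrist_force: [-0.1, 0.2, -0.2]
grip_width: 0.0839
grip_force: 0.0
```

```bash
python3 -c "
from h import *
go([.406,.13,.2],.1)"
```

```text
go [13.84  2.2   5.11] yaw 0.697 j6 -0.87 t 22.6
```

Call:
{"op": "jog_arm", "data": {"steps": [{"x": 3,"y": 0.5,"z": 1,"yaw": 0.14},{"x": 6,"y": 1,"z": 2,"yaw": 0.28},{"x": 9,"y": 1.5,"z": 3,"yaw": 0.42},{"x": 12,"y": 2,"z": 4,"yaw": 0.56},{"x": 13.8,"y": 2.2,"z": 5,"yaw": 0.7}]}}

```text
clock: 23.1
tcp_pos: [0.4053, 0.1295, 0.2009]
ee_rot: [0.671, 0.741, -0.001, -0.001]
wrist_force: [0.3, 0.4, 1.2]
grip_width: 0.0852
grip_force: 0.0
```

Call:
{"op": "jog_arm", "data": {"steps": [{"x": 0,"y": 0,"z": 0,"yaw": 0},{"x": 0,"y": 0,"z": 0,"yaw": 0},{"x": 0,"y": 0,"z": 0,"yaw": 0},{"x": 0,"y": 0,"z": 0,"yaw": 0},{"x": 0,"y": 0,"z": 0,"yaw": 0}]}}

```text
clock: 23.6
tcp_pos: [0.4079, 0.1278, 0.204]
ee_rot: [0.67, 0.742, 0.0, 0.0]
wrist_force: [0.8, -0.1, -0.3]
grip_width: 0.0853
grip_force: 0.0
```

```bash
python3 look.py w8.png board_mid:.008; python3 -c "
from h import *
st=sense();go([.406,.13,.2],.1)
im=cv2.imread('pics/w8.png'); h=cv2.cvtColor(im,cv2.COLOR_BGR2HSV); m=((h[...,1]>80)&(h[...,2]>90)).astype(np.uint8); m[228:]=0
n,l,S,c=cv2.connectedComponentsWithStats(m)
for i in range(1,n):
  if S[i,4]>1500: print(S[i],c[i]); 
t=cv2.imread('pics/t4.png')[140:220,230:360]; cv2.imwrite('pics/t4c.png',cv2.resize(t,None,fx=3,fy=3,interpolation=2))
v=np.vstack([im, np.zeros((200,640,3),np.uint8)]); a=cv2.imread('pics/t4.png')[150:215,240:340]; a=cv2.resize(a,None,fx=3,fy=3,interpolation=2); v[402:402+195,:300]=a; cv2.imwrite('pics/m8.png',v)
"
```

```text
23.6 [0.4079 0.1278 0.204 ] 0.10240315477935527
board_mid [320.5 178.8] 0.95 [0.405  0.1266 0.008 ]
go [ 0.22 -0.15  0.39] yaw 0.003 j6 0.08 t 23.7
[    0     0   431   217 40076] [158.54873241  62.28623116]
[ 453   53   37   56 1501] [471.02931379  80.005996  ]
[ 497   92   51   88 3063] [521.64805746 135.45478289]
[ 296   94   51  134 6642] [320.96356519 159.55796447]
```

View pics/m8.png

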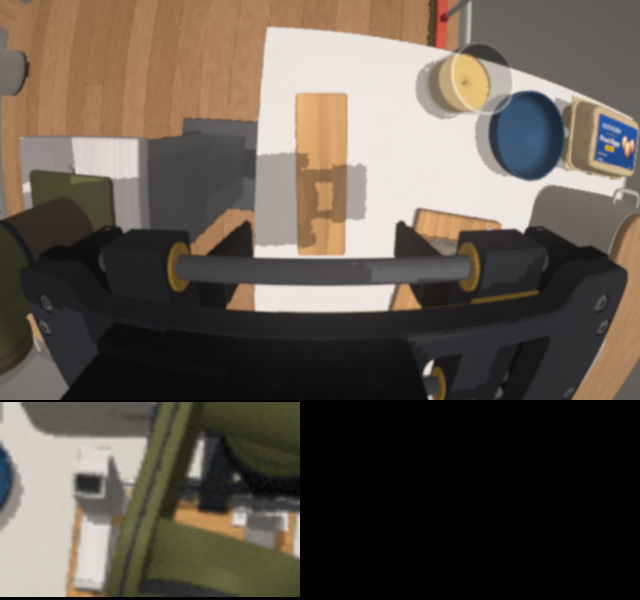

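Call:
{"op": "jog_arm", "data": {"steps": [{"x": 0,"y": -0.1,"z": 4,"yaw": 0},{"x": 0,"y": -0.1,"z": 8.5,"yaw": 0},{"x": 0,"y": -0.1,"z": 13,"yaw": 0},{"x": 0,"y": -0.1,"z": 16.5,"yaw": 0},{"x": 0,"y": -0.1,"z": 18,"yaw": 0}]}}

```text
clock: 24.2
tcp_pos: [0.4034, 0.1274, 0.0198]
ee_rot: [0.67, 0.743, -0.003, -0.002]
wrist_force: [0.2, 0.3, 0.2]
grip_width: 0.0848
grip_force: 0.0
```

Call:
{"op": "jog_arm", "data": {"steps": [{"x": 0,"y": 0,"z": 0.5,"yaw": 0},{"x": 0,"y": 0,"z": 1,"yaw": 0},{"x": 0,"y": 0,"z": 1.5,"yaw": 0},{"x": 0,"y": 0,"z": 1.5,"yaw": 0},{"x": 0,"y": 0,"z": 1.5,"yaw": 0}]}}

```text
clock: 24.7
tcp_pos: [0.407, 0.1283, 0.0095]
ee_rot: [0.67, 0.743, 0.001, 0.001]
wrist_force: [0.2, -0.1, 1.0]
grip_width: 0.0851
grip_force: 0.0
```

Call:
{"op": "jog_arm", "data": {"steps": [{"x": 0,"y": 0,"z": 0.2,"yaw": 0},{"x": 0,"y": 0,"z": 0.4,"yaw": 0},{"x": 0,"y": 0,"z": 0.5,"yaw": 0},{"x": 0,"y": 0,"z": 0.5,"yaw": 0},{"x": 0,"y": 0,"z": 0.5,"yaw": 0}]}}

```text
clock: 25.2
tcp_pos: [0.4062, 0.1282, 0.0036]
ee_rot: [0.67, 0.743, -0.0, -0.0]
wrist_force: [-0.0, -0.3, -0.1]
grip_width: 0.0851
grip_force: 0.0
```

Call:
{"op": "jog_arm", "data": {"steps": [{"x": 0,"y": 0,"z": 0,"yaw": 0},{"x": 0,"y": 0,"z": 0,"yaw": 0},{"x": 0,"y": 0,"z": 0,"yaw": 0},{"x": 0,"y": 0,"z": 0,"yaw": 0},{"x": 0,"y": 0,"z": 0,"yaw": 0}], "claw": 5, "newtons": 30}}

```text
clock: 25.7
tcp_pos: [0.4062, 0.1282, 0.0037]
ee_rot: [0.67, 0.743, -0.0, -0.0]
wrist_force: [-0.4, -0.5, 0.4]
grip_width: 0.0598
grip_force: 30.0
```

Call:
{"op": "jog_arm", "data": {"steps": [{"x": 0,"y": 0,"z": 0,"yaw": 0},{"x": 0,"y": 0,"z": 0,"yaw": 0},{"x": 0,"y": 0,"z": 0,"yaw": 0},{"x": 0,"y": 0,"z": 0,"yaw": 0},{"x": 0,"y": 0,"z": 0,"yaw": 0}]}}

```text
clock: 26.2
tcp_pos: [0.4062, 0.1282, 0.0037]
ee_rot: [0.67, 0.743, -0.0, -0.0]
wrist_force: [-1.1, 0.4, 1.5]
grip_width: 0.0599
grip_force: 30.0
```

Call:
{"op": "jog_arm", "data": {"steps": [{"x": 0,"y": 0,"z": -1,"yaw": 0},{"x": 0,"y": 0,"z": -4,"yaw": 0},{"x": 0,"y": 0,"z": -8,"yaw": 0},{"x": 0,"y": 0,"z": -12,"yaw": 0},{"x": 0,"y": 0,"z": -16,"yaw": 0}]}}

```text
clock: 26.7
tcp_pos: [0.4059, 0.1281, 0.1656]
ee_rot: [0.67, 0.743, 0.0, 0.0]
wrist_force: [0.9, -0.1, -1.3]
grip_width: 0.0598
grip_force: 30.0
```

Call:
{"op": "jog_arm", "data": {"steps": [{"x": 0,"y": 0,"z": -3,"yaw": 0.03},{"x": 0,"y": 0,"z": -6,"yaw": 0.07},{"x": 0,"y": 0,"z": -7,"yaw": 0.11},{"x": 0,"y": 0,"z": -7.5,"yaw": 0.15},{"x": 0,"y": 0,"z": -7.5,"yaw": 0.165}]}}

```text
clock: 27.2
tcp_pos: [0.4067, 0.1283, 0.2403]
ee_rot: [0.729, 0.685, 0.001, 0.001]
wrist_force: [-0.2, 1.0, -1.3]
grip_width: 0.06
grip_force: 30.0
```

```bash
python3 -c "
from h import *
print(sense()['tcp_pos'],sense()['grip_width']);go([.567,-.0157,.235],-.063)"
```

```text
[0.40670274 0.12826946 0.24025325] 0.06002718757582024
go [-13.37  16.9    0.56] yaw 0.0 j6 0.24 t 27.2
```

Call:
{"op": "jog_arm", "data": {"steps": [{"x": -1.5,"y": 2,"z": 0,"yaw": 0},{"x": -4.5,"y": 5.5,"z": 0,"yaw": 0},{"x": -7.5,"y": 9.5,"z": 0,"yaw": 0},{"x": -10.5,"y": 13,"z": 0,"yaw": 0},{"x": -12.5,"y": 15.5,"z": 0,"yaw": 0}]}}

```text
clock: 27.7
tcp_pos: [0.5544, -0.0083, 0.2377]
ee_rot: [0.729, 0.684, -0.0, -0.0]
wrist_force: [-0.2, 1.7, -0.8]
grip_width: 0.0599
grip_force: 30.0
```

Call:
{"op": "jog_arm", "data": {"steps": [{"x": -0.6,"y": 0.9,"z": 0,"yaw": 0},{"x": -0.9,"y": 1.4,"z": 0,"yaw": 0},{"x": -0.9,"y": 1.4,"z": 0,"yaw": 0},{"x": -0.9,"y": 1.4,"z": 0,"yaw": 0},{"x": -0.9,"y": 1.4,"z": 0,"yaw": 0}]}}

```text
clock: 28.2
tcp_pos: [0.566, -0.015, 0.2389]
ee_rot: [0.728, 0.685, 0.0, 0.0]
wrist_force: [-0.8, -0.6, -1.4]
grip_width: 0.0596
grip_force: 30.0
```

```bash
python3 look.py w9.png fitted_mid:.155 shelf_seat:.132 medium_mid:.155; python3 -c "
from h import *
print(sense()['tcp_pos'],sense()['wrist_force']);go([.567,-.0157,.15],-.063)"
```

```text
28.2 [ 0.566  -0.015   0.2389] -0.06061759192089762
fitted_mid [369.5 285.6] 0.4 [ 0.6052 -0.0998  0.155 ]
medium_mid [367.9 285.9] 0.65 [ 0.6037 -0.1     0.155 ]
[ 0.56637214 -0.01552535  0.23892751] [-0.07680506  0.28023328 -0.97781322]
go [-0.01  0.06  8.89] yaw 0.002 j6 -0.06 t 28.4
```

View pics/w9.png

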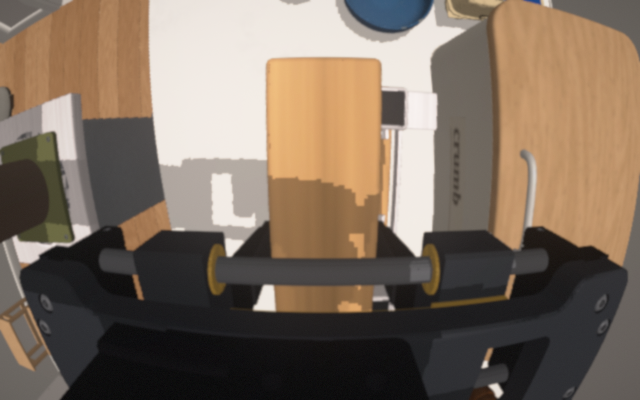

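```bash
python3 -c "
from h import *
np.set_printoptions(precision=4,suppress=True)
st=dict(tcp_pos=[.566,-.015,.2389],ee_rot=R.from_quat([.728,.685,0,0]).as_quat())
im=cv2.imread('pics/w9.png').max(2); print(im[100:120:6,376:445:2])
for uv in((380,108),(394,108),(407,108)): print(onz('wrist',uv,.2,st))
for uv in((381,108),(267,108),(381,60),(381,200)): print('board',onz('wrist',uv,.251,st))
"
```

```text
[[220 207 174 101  77  76  76  76  76  76  76  74  73  74 135 217 239 247
  246 248 248 246 246 245 242 241 242 245 244 242 222 125 113 112 112]
 [220 206 173 102  78  77  78  76  76  75  74  74  75  74 137 217 233 247
  246 247 248 247 246 245 242 241 243 245 244 241 209 121 113 112 112]
 [220 204 166  97  77  79  76  76  75  75  75  74  74  77 140 214 236 246
  246 247 247 246 246 245 242 242 243 246 244 241 217 122 112 113 112]
 [220 206 167  93  77  77  76  77  76  75  76  74  74  78 161 220 239 247
  246 247 247 247 246 245 243 242 243 246 244 241 191 116 113 113 112]]
[0.6095 0.0596 0.2   ]
[0.6193 0.0594 0.2   ]
[0.6285 0.0592 0.2   ]
board [0.6006 0.0576 0.251 ]
board [0.5424 0.0611 0.251 ]
board [0.6022 0.0829 0.251 ]
board [0.599 0.009 0.251]
```

Call:
{"op": "jog_arm", "data": {"steps": [{"x": 0,"y": 0.05,"z": 2,"yaw": 0.005},{"x": 0,"y": 0.05,"z": 4.5,"yaw": 0.005},{"x": 0,"y": 0.05,"z": 6.5,"yaw": 0.005},{"x": 0,"y": 0.05,"z": 8,"yaw": 0.005},{"x": 0,"y": 0.05,"z": 8.5,"yaw": 0.005}]}}

```text
clock: 28.9
tcp_pos: [0.566, -0.0158, 0.1516]
ee_rot: [0.73, 0.683, -0.001, -0.001]
wrist_force: [-0.5, -0.3, -0.5]
grip_width: 0.0598
grip_force: 30.0
```

Call:
{"op": "jog_arm", "data": {"steps": [{"x": 0,"y": 0,"z": 0,"yaw": 0},{"x": 0,"y": 0,"z": 0,"yaw": 0},{"x": 0,"y": 0,"z": 0.4,"yaw": 0},{"x": 0,"y": 0,"z": 0.8,"yaw": 0},{"x": 0,"y": 0,"z": 1.2,"yaw": 0}]}}

```text
clock: 29.4
tcp_pos: [0.5674, -0.0161, 0.1418]
ee_rot: [0.73, 0.683, 0.0, 0.0]
wrist_force: [0.1, -0.3, -1.6]
grip_width: 0.0596
grip_force: 30.0
```

Call:
{"op": "jog_arm", "data": {"steps": [{"x": 0,"y": 0,"z": 0.3,"yaw": 0},{"x": 0,"y": 0,"z": 0.6,"yaw": 0},{"x": 0,"y": 0,"z": 0.8,"yaw": 0},{"x": 0,"y": 0,"z": 0.8,"yaw": 0},{"x": 0,"y": 0,"z": 0.8,"yaw": 0}]}}

```text
clock: 29.9
tcp_pos: [0.5672, -0.0161, 0.1337]
ee_rot: [0.73, 0.683, 0.0, -0.0]
wrist_force: [0.7, 0.8, -0.6]
grip_width: 0.0597
grip_force: 30.0
```

Call:
{"op": "jog_arm", "data": {"steps": [{"x": 0,"y": 0,"z": 0.2,"yaw": 0},{"x": 0,"y": 0,"z": 0.4,"yaw": 0},{"x": 0,"y": 0,"z": 0.6,"yaw": 0},{"x": 0,"y": 0,"z": 0.6,"yaw": 0},{"x": 0,"y": 0,"z": 0.6,"yaw": 0}]}}

```text
clock: 30.4
tcp_pos: [0.5674, -0.0162, 0.1281]
ee_rot: [0.73, 0.683, 0.0, 0.0]
wrist_force: [-0.5, -0.3, 0.9]
grip_width: 0.0598
grip_force: 30.0
```

Call:
{"op": "jog_arm", "data": {"steps": [{"x": 0,"y": 0,"z": 0,"yaw": 0},{"x": 0,"y": 0,"z": 0,"yaw": 0},{"x": 0,"y": 0,"z": 0,"yaw": 0},{"x": 0,"y": 0,"z": 0,"yaw": 0},{"x": 0,"y": 0,"z": 0,"yaw": 0}], "claw": 7.2}}

```text
clock: 30.9
tcp_pos: [0.5671, -0.016, 0.1276]
ee_rot: [0.73, 0.683, -0.0, -0.0]
wrist_force: [0.5, 0.5, -0.1]
grip_width: 0.0721
grip_force: 0.0
```

Call:
{"op": "jog_arm", "data": {"steps": [{"x": 0,"y": 0,"z": -1,"yaw": 0},{"x": 0,"y": 0,"z": -3,"yaw": 0},{"x": 0,"y": 0,"z": -6,"yaw": 0},{"x": 0,"y": 0,"z": -10,"yaw": 0},{"x": 0,"y": 0,"z": -14,"yaw": 0}]}}

```text
clock: 31.4
tcp_pos: [0.5668, -0.016, 0.2695]
ee_rot: [0.73, 0.683, -0.0, -0.0]
wrist_force: [0.9, 0.3, 0.1]
grip_width: 0.0719
grip_force: 0.0
```

Call:
{"op": "jog_arm", "data": {"steps": [{"x": 0,"y": -3,"z": 0,"yaw": 0},{"x": -3,"y": -6,"z": 0,"yaw": 0},{"x": -7,"y": -9,"z": 0,"yaw": 0},{"x": -10,"y": -11,"z": 0,"yaw": 0},{"x": -12,"y": -12,"z": 0,"yaw": 0}]}}

```text
clock: 31.9
tcp_pos: [0.4379, -0.1291, 0.2688]
ee_rot: [0.731, 0.683, 0.0, 0.001]
wrist_force: [-0.1, 0.1, 0.2]
grip_width: 0.0719
grip_force: 0.0
```

```bash
python3 look.py w10.png board_mid:.132 fitted_mid:.155 medium_mid:.155 shelf_seat:.132; python3 -c "
from h import *
shot('scene','s9.png')
v=np.zeros((600,640,3),np.uint8); v[:400]=cv2.imread('pics/w10.png'); a=cv2.imread('pics/s9.png')[160:260,240:400]; v[400:600,:320]=cv2.resize(a,(320,200),interpolation=2); cv2.imwrite('pics/m10.png',v)"
```

```text
31.9 [ 0.4379 -0.1291  0.2688] -0.06825246389451434
board_mid [440.5  72.4] 0.65 [ 0.5672 -0.0147  0.132 ]
fitted_mid [484.7   4.2] 0.78 [0.6174 0.0595 0.155 ]
medium_mid [486.4 152.8] 0.87 [ 0.6065 -0.0977  0.155 ]
medium_mid [484.4   6.2] 0.38 [0.6166 0.057  0.155 ]
```

View pics/m10.png

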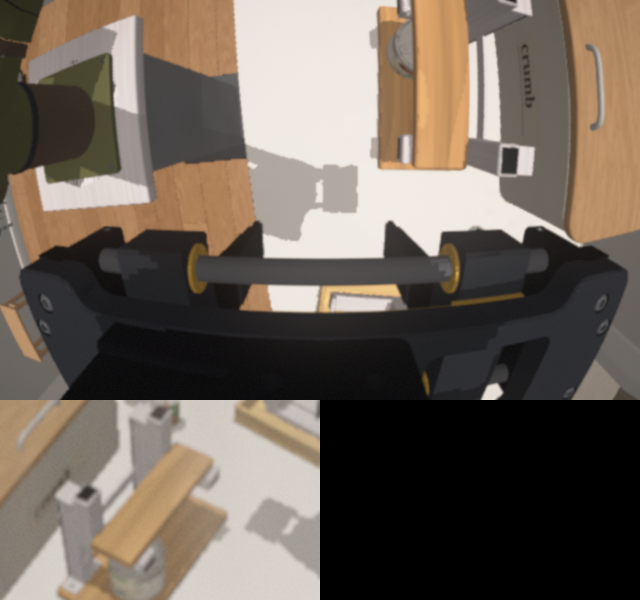

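The picture shows the board lying flat behind both lips (crop x 415–468) and in front of both legs, with the medium bracket's leg at (511,160). Measured: board (.567, -.015) against seat (.567, -.016), and the legs 158 mm apart.

```bash
python3 -c "
from workcell import *
print(sign_off())"
```

```text
the job is handed in; nothing more can be done
None
```

I hung the medium bracket in the two top slots of the right post, fully down, and laid the board flat across both brackets. I handed the job in at about 32 s of the 72 s limit; no verdict came back. The last measurement put the board within about 1 mm of its seat, and I left the other two brackets in the box.

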